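# Let the spice jar out of the seasoning rack

### The job

Let the straight-sided spice jar out of the seasoning rack: with the fingertips press down the paddle of the lane it lies in, so that the rocker lifts the stop, and keep it down until the jar has rolled to the front lip; then let the paddle come back up so that the stop is down again. Leave the other paddle and the salt shaker in its lane alone, do not touch the jar or the shaker with the robot, and leave the other things on the worktop where they are.

Things in the scene. Friction and masses are not known exactly. Their poses are not given: they have to be found in the camera images.
- rack: Wood seasoning rack, fixed. Origin under its centre at worktop height; x along the lanes, uphill, away from the robot; y left; z up. Two open lanes (left y 4 to 131 mm, right y -131 to -4), floor sloping 12 degrees down toward the robot. At x = 0 a 26 mm wide steel stop hangs from each rocker to 7 mm over the floor. Downhill of it is the catch tray, closed by the front lip. Highest part 123 mm.
- left_rocker (a joint): Left rocker, a steel bar on a pin along the rack's x, 112 mm high, 152 mm from the rack's centre line; paddle centre 72 mm outward of the pin. 0 = at rest, left lane's stop down; 0.45 rad = paddle fully down on its end stop, lane's stop up (from 0.40 the lane is free). Springs back to 0 when let go; 2 to 4 N on the paddle's middle press it down.
- right_rocker (a joint): Right rocker, a steel bar on a pin along the rack's x, 112 mm high, 152 mm from the rack's centre line; paddle centre 72 mm outward of the pin. 0 = at rest, right lane's stop down; 0.45 rad = paddle fully down on its end stop, lane's stop up (from 0.40 the lane is free). Springs back to 0 when let go; 2 to 4 N on the paddle's middle press it down.
- spice_jar: Straight-sided spice jar with flat lid, 40 mm across, 109 mm long, lying across one lane (left or right, varies) uphill of the stop. Origin at the centre of its bottom end; z along its axis to the lid, to the rack's left. Its origin is at rack y = 18 mm in the left lane, -118 in the right (give or take 10 mm); rack x about 24 mm behind the stop, about -69 at the lip. Rolls out in about 1 s.
- shaker: Waisted salt shaker with a domed top with small holes, 44 mm across, 90 mm long, lying in the other lane behind its stop. Origin at the centre of its bottom end, z axis along it toward the dome, which points to the rack's left (+y).
- lemon: yellow lemon, 71x53x51 mm, lying on the worktop near the right side of the rack, behind the right paddle. Loose; a bystander. Origin under its centre.
- tub: small white yoghurt tub, 72 mm across, 71 mm high, standing near the left side of the rack, in front of the left paddle. Loose; a bystander. Origin under its centre.
- olive_jar: squat jar with lid, 72 mm across, 102 mm high, standing toward the back of the worktop, beyond the rack. Loose; a bystander. Origin under its centre.
- tea_box: carton of tea, 68x132x107 mm, standing toward the back of the worktop, beyond the rack. Loose; a bystander. Origin under its centre.
- oil_bottle: tall square glass bottle, 61 mm wide, 268 mm high, standing toward the back of the worktop, beyond the rack. Loose; a bystander. Origin under its centre.
- lip (a point): Middle of the front lip's top edge, 64 mm above the worktop; the lip's inner face is at x = -90 mm of the rack, where the lane floor is 32 mm high (67 mm at the back board, x = +75 mm).
- left_paddle (a point): Wooden press paddle, 50 mm (x) by 56 mm (y), 8 mm thick, outer end of the left rocker, beyond the rack's left side wall, at y = +224 mm, x = 0 of the rack. This point is the centre of its top face, 123 mm above the worktop at rest; axes as the rack's, z out of the top face, tilting with the rocker. Pressed right down, its centre is about 32 mm lower and it leans 26 degrees outward.
- right_paddle (a point): Wooden press paddle, 50 mm (x) by 56 mm (y), 8 mm thick, outer end of the right rocker, beyond the rack's right side wall, at y = -224 mm, x = 0 of the rack. This point is the centre of its top face, 123 mm above the worktop at rest; axes as the rack's, z out of the top face, tilting with the rocker. Pressed right down, its centre is about 32 mm lower and it leans 26 degrees outward.

How it is judged (in metres and radians):
On the way, in this order (a step that is already met when the one before it is completed fails the run):
1. the paddle of the spice jar's lane is pressed down, the hand over it (within 90 mm level distance), and its stop is up (rocker beyond 0.33 rad) (((y of spice_jar in the frame of rack above -0.05 m and value of joint left_rocker above 0.33 rad and horizontal distance between the grasp point and left_paddle below 0.09 m) or (y of spice_jar in the frame of rack below -0.05 m and value of joint right_rocker above 0.33 rad and horizontal distance between the grasp point and right_paddle below 0.09 m))), for 0.1 s.
2. the spice jar has rolled past the stop to the front lip (x of spice_jar in the frame of rack below -0.055 m), for 0.2 s.
At the end, for the whole second after the job is handed in: The spice jar lies at rest in the catch tray against the front lip (its origin at rack x between -85 and -55 mm, lying level), both rockers are back at rest (under 0.04 rad), and the shaker still lies behind its stop (rack x over 12 mm) (x of spice_jar in the frame of rack between -0.085 and -0.055 m and z of spice_jar in the frame of rack between 0.03 and 0.085 m and angle between spice_jar's own z axis and vertical above 1.4 rad and linear speed of each of spice_jar, shaker below 0.02 m/s and value of joint each of left_rocker, right_rocker below 0.04 rad and x of shaker in the frame of rack above 0.012 m); the robot touches nothing.
It fails at once if the other lane's paddle is pressed (its rocker beyond 0.12 rad) ((y of spice_jar in the frame of rack above -0.05 m and value of joint right_rocker above 0.12 rad) or (y of spice_jar in the frame of rack below -0.05 m and value of joint left_rocker above 0.12 rad)).
It fails at once if the robot touches the spice jar or the shaker (contact force between any of the fingers, the arm and spice_jar above 0.3 N or contact force between any of the fingers, the arm and shaker above 0.3 N).
It fails at once if the jar or the shaker is lifted (z of any of spice_jar, shaker in the frame of rack above 0.115 m).
It fails at once if the shaker leaves its place behind the stop (x of shaker in the frame of rack below 0.012 m).
It fails at once if a bystander is moved more than 25 mm (distance of any of lemon, tub, olive_jar, tea_box, oil_bottle from where it was at the start of the episode above 0.025 m).
It also fails if it takes over 40 s, if anything falls off the work surface, if the arm or the gripper's body presses on something with over 40 N, if the wrist force passes 120 N, or if a joint passes its speed limit or range.

### The arm

A 6-joint arm with a two-finger parallel gripper is mounted at the origin on a cart in front of the work surface, level with it; the furniture and walls round the work are solid. World frame = base frame: x ahead of the robot, y to its left, z up, the work surface at z = 0. Lengths are in mm, angles in rad, forces in N, time in s.
With the tool pointing down it reaches from about 350 to 850 mm from the base axis. Payload 8.1 kg.
Tool frame: the origin (TCP) lies midway between the tips of the shut fingers; the grasp point (between the pads) lies 19 mm behind it; z points along the fingers, y is the line along which they close (so a half turn about z gives the same grasp; the last joint's range is limited). The gripper opens to 93 mm and grips with 3 to 60 N. Pads are 15 mm wide; open, the fingers measure 128 mm over their backs; the gripper's body (75 mm by 188 mm) begins 65 mm behind the grasp point.
Start: joints at [1.17, 0.13, 1.488, -0, 1.523, -0.085], TCP at [186.325, 570.341, 218.635] pointing down, gripper open.
Joint ranges: [-2.96, 2.96], [-0.89, 2.26], [0.02, 2.5], [-1.34, 4.48], [0, 2.73], [-2.66, 2.66]. Speed limits (rad/s): [2.39, 2.39, 2.79, 3.14, 3.14, 3.14].

### API

Orientations are given as a rotation vector (axis times angle).
In Python, from rig import * gives the robot as it stands.
- The arm moves only by the shell command python3 -m crank 'ROWS' [FORCE]. ROWS is text: rows parted by semicolons, each of 7 numbers parted by spaces: the gripper's target within -1 to 1 (shut at 1, half-way at 0, fully open at -1), then the shift along the tool's x, y, z in mm, then the turn, a rotation vector about the tool's x, y, z in rad. A call has 1 to 12 rows; each row shifts and turns the commanded pose from where the row before left it, along the tool's axes as they then stand; what a row does not reach is not made up. A row lasts 1/8 s, in which the tool goes at most 62.5 mm and 10.7 degrees, less where a joint would pass 70% of its speed; a pose out of reach is approached as far as the arm can. A call is refused whole if a number of a shift passes 62.5 or a number of a turn 0.188, either way. A call with a gripper value outside its range is refused whole. The fingers move at their own pace and stop on an object; FORCE is the grip in N (left out, the last holds). Time passes only in rows, so rows that do not move let the fingers close. It gives the time, the measured TCP pose, the force, the opening and the grip force at its end, in the units of the state.
- state(): the state, without advancing time (a new reading comes with each control period).
- get_image(name): name is "scene" or "top" or "wrist"; returns (picture, depth): 400x640x3 uint8, blue, green, red; 400x640 float32, mm along the optical axis (not along the pixel's ray), 0 where there is no reading.
- camera_params(name): a dict with "mtx" (3x3 intrinsics, pixels), "rvec" (rotation vector, rad) and "tvec" (3), from world to camera coordinates, as OpenCV has them; the wrist camera has in their place "tool_from_camera" (4x4, takes a point from camera to tool coordinates, whose origin is the TCP and whose axes are the flange's). Camera axes: x right, y down, z forward; pixel columns grow to the right and rows downward; lengths in mm; the calibration is good to about 2 mm. A picture is of the moment at which its call begins: read the wrist's pose just before it. camera_params takes no time and is no camera call.
- close_job(): hands the job in; it is judged then, once.
The state is a dict: "t": time; "qpos": joint angles; "qvel": joint speeds; "joint_efforts": joint torques, N m; "eef_pos": TCP position; "tool_rot": TCP orientation; "contact_force": force on the tool from outside, world axes, zero at the start; "ft_torque": the same for the moment, N m; "grip_width": finger opening in mm; "gripper_force": force on a finger pad.
Only numpy, scipy, OpenCV 4.12 (cv2) and the standard library are available. Lean on these libraries where they do the work, as an engineer would, in place of code of your own. Each camera call takes 0.05 s, during which the arm holds its last target. There are 200 camera calls.

## Working session

There is one attempt and no reset: what is moved stays moved. The work goes in short steps, Python scripts to look and compute and a shell command to move; the robot and the scene stay as the last step left them, time stands still between calls to the robot, and variables do not carry over. Pictures are saved under pics/ and viewed, at most 10 in all, crops included, and the job is handed in when it is done.

```bash
mkdir -p pics
python3 - <<'E'
from rig import *
import cv2,numpy as np
for n in("top","scene"):
    im,d=get_image(n); cv2.imwrite(f"pics/{n}0.png",im); np.savez(f"{n}0.npz",im=im,d=d)
    p=camera_params(n); print(n,p)
s=state();print(s)
E
```

```text
top {'mtx': array([[409.50471939,   0.        , 320.34377266],
       [  0.        , 409.50471939, 199.91185963],
       [  0.        ,   0.        ,   1.        ]]), 'rvec': array([ 2.16173405, -2.11735696,  0.15680131]), 'tvec': array([ -19.78839744,  563.23013741, 1302.82380878])}
scene {'mtx': array([[376.94370453,   0.        , 320.19561629],
       [  0.        , 376.94370453, 193.54594807],
       [  0.        ,   0.        ,   1.        ]]), 'rvec': array([ 2.31243209, -0.73555297,  0.2774304 ]), 'tvec': array([-442.56637827,  302.58753156,  977.22740683])}
{'t': 0.1, 'qpos': array([ 1.16960356e+00,  1.31087997e-01,  1.48920169e+00,  2.45055507e-08,
        1.52300903e+00, -8.54196922e-02]), 'qvel': array([ 0.00071671, -0.00310026, -0.00288585, -0.00062084,  0.00061593,
        0.00014636]), 'joint_efforts': array([ 1.20095527e-03, -5.61344647e+01, -4.93092728e+01,  7.69899879e-02,
        2.94227642e-02, -9.80375717e-05]), 'eef_pos': array([186.11209123, 569.84513988, 217.67375396]), 'tool_rot': array([-4.93892164e-01, -3.10210988e+00,  2.60059890e-03]), 'contact_force': array([-0.44388404, -0.57280364, -0.10912831]), 'ft_torque': array([-0.02687778, -0.00584212,  0.00109434]), 'gripper_force': 0.0, 'grip_width': 92.87243413928246}
```

View pics/top0.png

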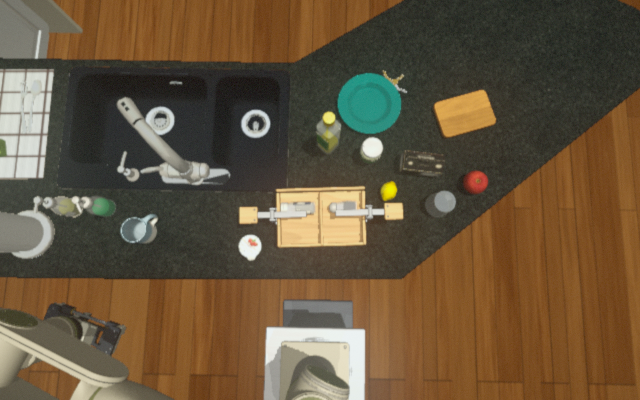

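View pics/scene0.png

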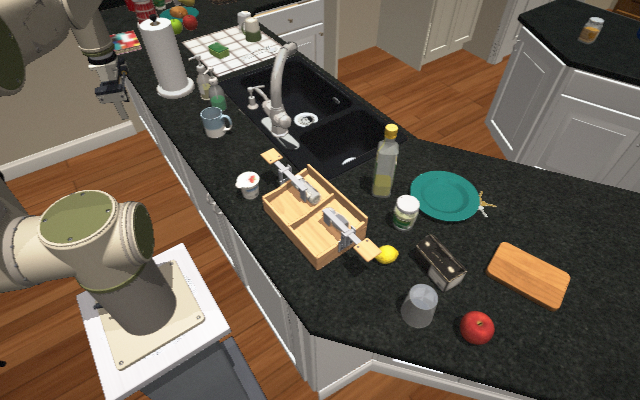

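The top view shows the rack at about (321,217). The left paddle is at (248,215), the right paddle at (393,212), the tub at (250,246) and the lemon at (389,190). I'll zoom in to tell the jar from the shaker, and measure the paddles.

```bash
cat > h.py <<'E'
from rig import *
import cv2,numpy as np
def pt(n,u,v,z):
    p=camera_params(n);R=cv2.Rodrigues(p["rvec"])[0];c=-R.T@p["tvec"]
    r=R.T@np.linalg.inv(p["mtx"])@np.array([u,v,1.]);return c+r*(z-c[2])/r[2]
def paddles(im,box):
    pass
E
python3 - <<'E'
from h import *
t=np.load("top0.npz")["im"];s=np.load("scene0.npz")["im"]
a=cv2.resize(t[180:255,230:410],None,fx=4.4,fy=4.4,interpolation=cv2.INTER_CUBIC)[:,:792]
b=cv2.resize(s[145:270,255:385],None,fx=2.2,fy=2.2,interpolation=cv2.INTER_CUBIC)
c=np.zeros((a.shape[0]+b.shape[0],792,3),np.uint8);c[:a.shape[0],:a.shape[1]]=a[:,:792];c[a.shape[0]:,:b.shape[1]]=b
cv2.imwrite("pics/z.png",c[:600])
hsv=cv2.cvtColor(t,cv2.COLOR_BGR2HSV)
m=cv2.inRange(hsv,(8,60,110),(24,220,255))
for nm,(u0,u1,v0,v1) in dict(L=(236,260,200,230),R=(382,408,200,226),rack=(274,370,184,250)).items():
    k=np.zeros_like(m);k[v0:v1,u0:u1]=m[v0:v1,u0:u1]
    cs=cv2.findContours(k,0,2)[0]
    r=cv2.minAreaRect(np.vstack(cs) if nm=="rack" else max(cs,key=cv2.contourArea));print(nm,r)
    z=80 if nm=="rack" else 123
    print(pt("top",*r[0],z).round(1),[pt("top",*q,z).round(0)[:2].tolist() for q in cv2.boxPoints(r)])
E
```

```text
L ((248.0, 214.5), (17.0, 18.0), 90.0)
[501.4 212.7 123. ] [[527.0, 242.0], [528.0, 186.0], [476.0, 184.0], [475.0, 239.0]]
R ((393.5, 210.5), (17.0, 19.0), 90.0)
[ 522.9 -234.2  123. ] [[549.0, -205.0], [550.0, -264.0], [497.0, -263.0], [496.0, -205.0]]
rack ((320.94708251953125, 216.4882354736328), (60.42644119262695, 89.41639709472656), 88.49256896972656)
[504.6 -11.4  80. ] [[595.0, 137.0], [609.0, -150.0], [416.0, -156.0], [403.0, 124.0]]
```

View pics/z.png

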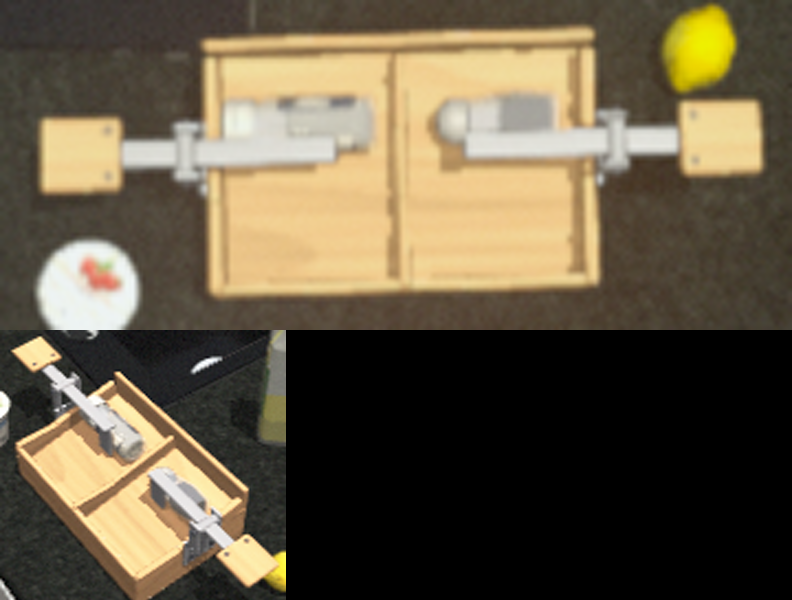

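The zoomed crops show a 109 mm straight cylinder with a flat white lid in the left lane, at (225–372,122). The shorter domed piece is in the right lane, at (440–555,120), so the left paddle is the one to press. It sits at about (501, 213, 123) with the rack yawed about 2.75°. First I'll turn the tool to match the rack, shut the fingers and move over the paddle.

```bash
python3 -m crank '1 0 0 0 0 0 -0.18; 1 0 0 0 0 0 -0.18; 1 -30 -37 0 0 0 0; 1 -30 -37 0 0 0 0; 1 -30 -37 0 0 0 0; 1 -30 -37 0 0 0 0; 1 -30 -37 0 0 0 0' 20; python3 -m crank '1 -30 -37 0 0 0 0; 1 -30 -37 0 0 0 0; 1 -30 -37 0 0 0 0; 1 -30 -37 0 0 0 0; 1 -28 -37 0 0 0 0; 1 0 0 0 0 0 0; 1 0 0 0 0 0 0'
python3 - <<'E'
from h import *
s=state();print(s["eef_pos"],s["tool_rot"],s["grip_width"]);R=cv2.Rodrigues(s["tool_rot"])[0]
print((R.T@(np.array([501.4,212.7,135])-s["eef_pos"])).round(1))
im,d=get_image("wrist");cv2.imwrite("pics/w1.png",im)
p=camera_params("wrist");np.savez("w1.npz",im=im,d=d,pos=s["eef_pos"],R=R)
hsv=cv2.cvtColor(im,cv2.COLOR_BGR2HSV);T=p["tool_from_camera"]
v,u=np.nonzero(d>0);D=d[v,u];c=np.linalg.inv(p["mtx"])@np.vstack([u,v,np.ones_like(u)])*D
w=(R@(T[:3,:3]@c+T[:3,3:])).T+s["eef_pos"]
h=hsv[v,u];k=(abs(w[:,2]-122)<6)&(w[:,1]>170)&(h[:,0]>6)&(h[:,0]<26)&(h[:,1]>50)
print(k.sum(),w[k].min(0),w[k].max(0),np.median(w[k],0))
E
```

```text
t: 0.98
eef_pos: [345.0, 390.7, 218.2]
tool_rot: [0.07, -3.14, 0.001]
contact_force: [0.9, -0.1, -0.6]
grip_width: 27.6
gripper_force: 0.0
t: 1.85
eef_pos: [499.9, 214.1, 218.2]
tool_rot: [0.068, -3.14, -0.0]
contact_force: [-0.9, -1.0, -0.3]
grip_width: 0.5
gripper_force: 0.0
[499.92056782 214.06807254 218.21181757] [ 6.84089408e-02 -3.13979579e+00 -3.35864213e-04] 0.48019879970416074
[-1.5 -1.5 83.2]
4550 [475.4988376  185.44975881 116.0450208 ] [526.90823771 242.71958952 125.24774147] [499.72676802 214.05478329 122.99157722]
```

View pics/w1.png

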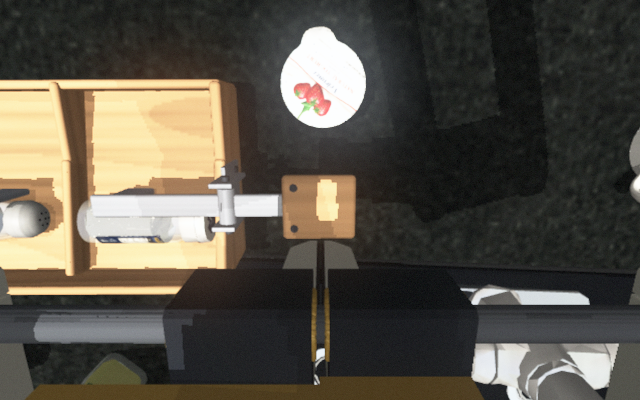

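The wrist view confirms it. The shaker's perforated dome is in the right lane at (35,217) and the jar with its lid is in the left lane at (150,220). The left paddle is at (318,207), right by the fingertips. The faucet shows at (530,330), so I'll check its clearance.

Run:
```python
from h import *
z=np.load("w1.npz");t=np.load("top0.npz")
p=camera_params("top");R=cv2.Rodrigues(p["rvec"])[0]
v,u=np.nonzero(t["d"]>0);c=np.linalg.inv(p["mtx"])@np.vstack([u,v,np.ones_like(u)])*t["d"][v,u]
w=(R.T@(c-p["tvec"].reshape(3,1))).T
k=(w[:,0]>400)&(w[:,0]<620)&(w[:,1]>100)&(w[:,1]<340)&(w[:,2]>50)
for x in range(400,620,20):
    print(x,[int(w[k&(abs(w[:,0]-x-10)<10)&(abs(w[:,1]-y-10)<10)][:,2].max(initial=0)) for y in range(100,340,20)])
```

```text
400 [70, 71, 0, 70, 74, 74, 76, 72, 0, 0, 0, 0]
420 [71, 70, 0, 72, 75, 73, 74, 73, 0, 0, 0, 0]
440 [70, 73, 0, 0, 0, 71, 71, 0, 0, 0, 0, 0]
460 [68, 73, 0, 0, 124, 127, 124, 0, 0, 0, 0, 0]
480 [116, 122, 122, 118, 129, 128, 127, 121, 0, 0, 0, 0]
500 [120, 124, 121, 118, 126, 127, 126, 0, 0, 0, 0, 0]
520 [103, 123, 126, 0, 128, 126, 127, 0, 0, 0, 0, 0]
540 [95, 89, 0, 0, 0, 0, 0, 0, 0, 0, 0, 0]
560 [71, 91, 0, 0, 0, 0, 0, 0, 0, 0, 0, 0]
580 [107, 105, 0, 0, 0, 0, 0, 0, 0, 0, 0, 0]
600 [0, 0, 0, 0, 0, 0, 0, 0, 0, 0, 0, 0]
```

The body has clear space all round. I'll descend to about 10 mm above the paddle and then press in small steps.

```bash
python3 -m crank '1 0 3 40 0 0 0; 1 0 0 40 0 0 0; 1 0 0 5 0 0 0; 1 0 0 0 0 0 0'; python3 -m crank '1 0 0 10 0 0 0; 1 0 0 10 0 0 0; 1 0 0 5 0 0 0; 1 0 0 0 0 0 0'
```

```text
t: 2.4
eef_pos: [500.1, 217.7, 134.5]
tool_rot: [-0.071, 3.14, 0.0]
contact_force: [0.2, -1.4, 1.0]
grip_width: 0.4
gripper_force: 0.0
t: 2.9
eef_pos: [500.3, 216.9, 108.5]
tool_rot: [0.069, -3.141, -0.0]
contact_force: [0.6, 0.7, 1.0]
grip_width: 0.6
gripper_force: 1.0
```

```bash
python3 -m crank '1 0 0 5 0 0 0; 1 0 0 2 0 0 0; 1 0 0 0 0 0 0';  python3 - <<'E'
from h import *
im,d=get_image("wrist");cv2.imwrite("pics/w2.png",im);print(state()["contact_force"])
E
```

```text
t: 3.28
eef_pos: [500.2, 216.7, 101.4]
tool_rot: [0.069, -3.141, 0.0]
contact_force: [-0.3, -0.1, 2.0]
grip_width: 0.5
gripper_force: 0.8
[0.48233622 0.1631633  1.67993678]
```

View pics/w2.png

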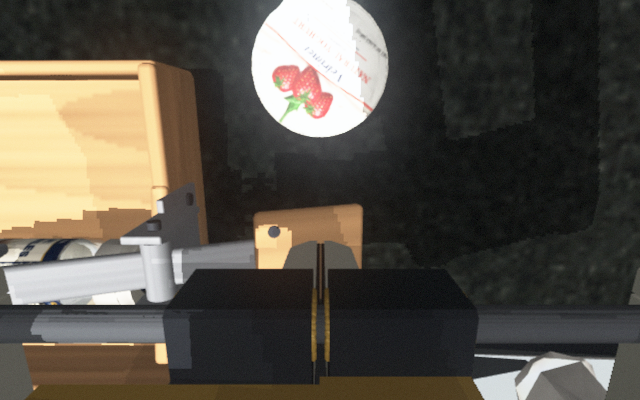

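The paddle at (308,225) is tilting and the jar at (60,265) is still held, so I'll keep pressing.

```bash
python3 -m crank '1 0 0 4 0 0 0; 1 0 0 0 0 0 0'; python3 -m crank '1 0 0 3 0 0 0; 1 0 0 0 0 0 0'
```

```text
t: 3.58
eef_pos: [500.2, 216.9, 97.3]
tool_rot: [0.07, -3.141, 0.0]
contact_force: [0.5, 0.6, 1.5]
grip_width: 0.5
gripper_force: 0.6
t: 3.82
eef_pos: [500.3, 216.9, 94.5]
tool_rot: [-0.069, 3.141, 0.0]
contact_force: [-0.1, -0.1, 2.7]
grip_width: 0.7
gripper_force: 1.4
```

```bash
python3 -m crank '1 0 0 2 0 0 0; 1 0 0 0 0 0 0'; python3 -m crank '1 0 0 2 0 0 0; 1 0 0 0 0 0 0;1 0 0 0 0 0 0;1 0 0 0 0 0 0'
python3 - <<'E'
from h import *
im,d=get_image("top");np.savez("top1.npz",im=im,d=d)
a=cv2.resize(im[180:255,230:410],None,fx=4.4,fy=4.4,interpolation=cv2.INTER_CUBIC)
im,d=get_image("scene");b=cv2.resize(im[145:270,255:385],None,fx=2.1,fy=2.1,interpolation=cv2.INTER_CUBIC)
c=np.zeros((a.shape[0]+b.shape[0],792,3),np.uint8);c[:a.shape[0]]=a;c[a.shape[0]:,:b.shape[1]]=b
cv2.imwrite("pics/z1.png",c)
E
```

```text
t: 4.08
eef_pos: [500.3, 216.9, 92.6]
tool_rot: [-0.069, 3.141, 0.0]
contact_force: [0.9, -0.2, 3.0]
grip_width: 0.2
gripper_force: 1.4
t: 4.58
eef_pos: [500.3, 216.9, 90.7]
tool_rot: [-0.069, 3.141, 0.0]
contact_force: [0.8, 0.4, 2.9]
grip_width: 0.7
gripper_force: 1.4
```

View pics/z1.png

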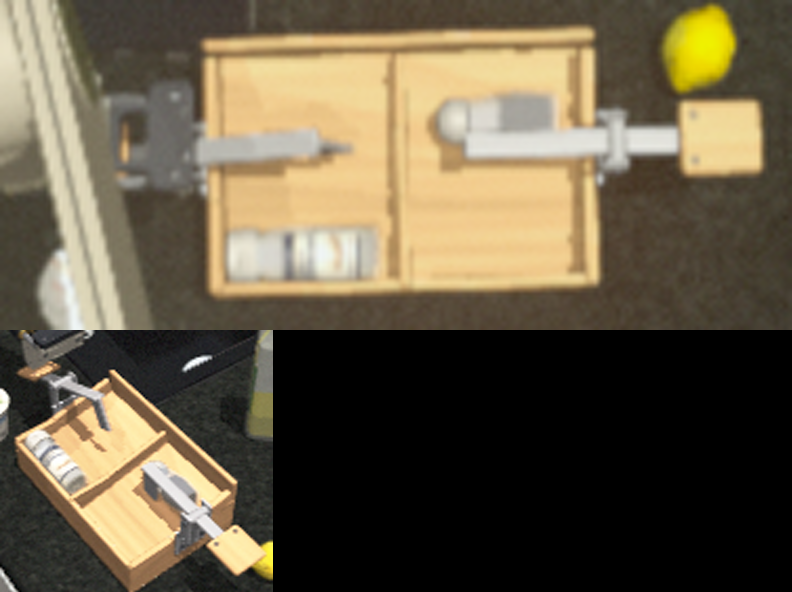

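The jar has rolled to the front lip, at crop (300,253), and the shaker hasn't moved. I'll hold briefly, then let the paddle up gently and retreat.

```bash
python3 -m crank '1 0 0 0 0 0 0;1 0 0 0 0 0 0;1 0 0 0 0 0 0;1 0 0 0 0 0 0;1 0 0 -6 0 0 0;1 0 0 -6 0 0 0;1 0 0 -6 0 0 0;1 0 0 -6 0 0 0;1 0 0 -8 0 0 0;1 0 0 -10 0 0 0;1 0 0 -20 0 0 0;1 0 0 -40 0 0 0'; python3 -m crank '1 0 40 -20 0 0 0;1 0 50 0 0 0 0;1 0 50 0 0 0 0;1 0 0 0 0 0 0;1 0 0 0 0 0 0;1 0 0 0 0 0 0'
python3 - <<'E'
from h import *
im,d=get_image("top")
a=cv2.resize(im[180:255,230:410],None,fx=4.4,fy=4.4,interpolation=cv2.INTER_CUBIC)
im2,d=get_image("scene");b=cv2.resize(im2[145:270,255:385],None,fx=2.1,fy=2.1,interpolation=cv2.INTER_CUBIC)
c=np.zeros((a.shape[0]+b.shape[0],792,3),np.uint8);c[:a.shape[0]]=a;c[a.shape[0]:,:b.shape[1]]=b
cv2.imwrite("pics/z2.png",c);print(state()["eef_pos"])
w=pt("top",230+300/4.4,180+253/4.4,57);o=np.array([512.,-10.8]);e=np.array([.9988,.048]);print((w[:2]-o)@e)
E
```

```text
t: 6.18
eef_pos: [499.0, 216.3, 192.5]
tool_rot: [0.069, -3.137, 0.002]
contact_force: [0.7, 0.4, -0.1]
grip_width: 0.6
gripper_force: 0.0
t: 6.92
eef_pos: [494.4, 355.7, 213.1]
tool_rot: [-0.068, 3.14, -0.0]
contact_force: [0.1, -0.3, -0.2]
grip_width: 0.5
gripper_force: 0.0
[494.43501971 355.71571516 212.99073461]
-70.51710258296436
```

View pics/z2.png

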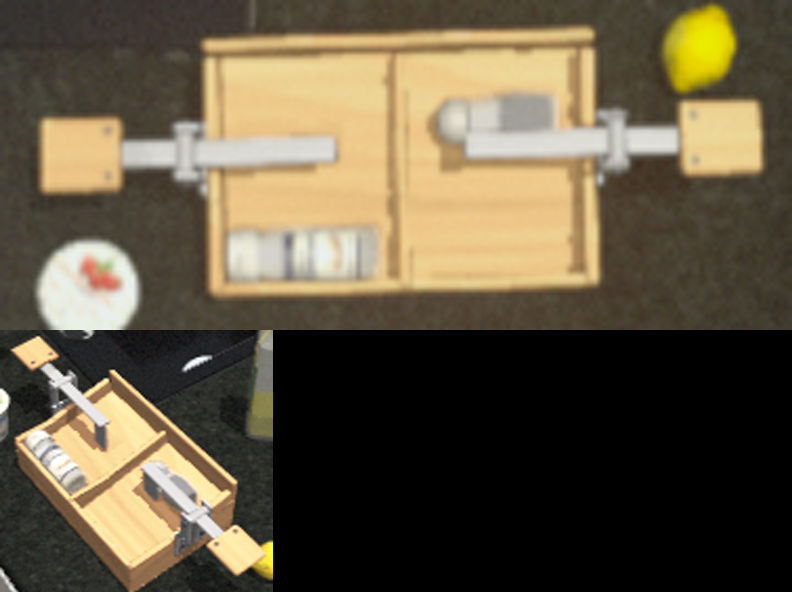

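The jar is at rack x of about -70 mm, against the lip. The left paddle at crop (81,155) is back at rest, the shaker and bystanders haven't moved, and the arm is clear.

```bash
python3 -c "from rig import *; print(close_job())"
```

```text
the job is handed in; nothing more can be done
None
```

The job is handed in: the jar rolled to the front lip, the left paddle and stop are back at rest, and the shaker and the other things are where they were; the hand-in gave no verdict.

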